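# Slide the inked lino board home in the registration jig and button it down

## Robot

A 6-joint arm with a two-finger parallel gripper is mounted at the origin on the work surface. World frame = base frame: x ahead of the robot, y to its left, z up, the work surface at z = 0. Lengths are in m, angles in rad, forces in N, time in s.
With the tool pointing down it reaches from about 0.225 to 0.875 m from the base axis. Payload 3.4 kg.
Tool frame: the origin (TCP) lies at the very end of the fingers, on their centre line; the grasp point (between the pads) lies 19 mm behind it (pinch_z is the distance from the TCP to the grasp point, in m); z points along the fingers, y is the line along which they close (so a half turn about z gives the same grasp; the last joint's range is limited). The gripper opens to 85 mm and grips with 20 to 120 N. Pads are 22 mm wide; open, the fingers measure 114 mm over their backs; the gripper's body (76 mm by 85 mm) begins 54 mm behind the grasp point. The pads swing forward as they close: fully open they stand 13 mm farther back than shut.
Start: joints at [1.077, 0.276, 1.505, -0, 1.361, -0.121], TCP at [0.209, 0.536, 0.231] pointing down, gripper open.
Joint ranges: [-2.89, 2.89], [-0.75, 2.08], [0.22, 2.7], [-1.18, 4.32], [0.11, 2.71], [-2.7, 2.7]. Speed limits (rad/s): [2.57, 2.57, 3.14, 3.14, 3.14, 3.14].

## Interface

Orientations are given as a 3x3 rotation matrix whose columns are the frame's x, y, z axes.
In Python, from station import sense, get_image, get_calibration, finish_job, pinch_z gives the robot as it stands.
- The arm moves only by the shell command python3 -m inch 'ROWS' [FORCE]. ROWS is JSON, one flat list of numbers, 5 for each row, row after row: the closure, from -1 (fully open) to 1 (shut), then the shift along the tool's x, y, z in m, then the turn about the tool's z in degrees. In form: [grip, dx, dy, dz, turn, grip, dx, dy, dz, turn, ...]. A call has 1 to 20 rows; each row is the pose to reach, as a shift and turn from the pose commanded when the call began, along the tool's axes at that moment; what a row does not reach only later rows make up. A row lasts 1/10 s, in which the tool goes at most 50 mm and 8.59 degrees, less where a joint would pass 70% of its speed; a pose out of reach is approached as far as the arm can. A call with a gripper value outside its range is refused whole. The fingers move at their own pace and stop on an object; FORCE is the grip in N (left out, the last holds). Time passes only in rows, so rows that repeat a pose let the fingers close. It gives the time, the measured TCP pose, the force, the opening and the grip force at its end, in the units of the state.
- sense(): the state, without advancing time (a new reading comes with each control period).
- get_image(name): name is "side" or "top"; returns the picture (384x512x3 uint8, red, green, blue); there is no depth.
- get_calibration(name): a dict with "camera_matrix" (3x3 intrinsics, pixels), "D" ([k1, k2, p1, p2, k3] as OpenCV has them; the pictures are not rectified), "T" (4x4, takes a point from camera to world coordinates). Camera axes: x right, y down, z forward; pixel columns grow to the right and rows downward; lengths in m; the calibration is good to about 2 mm. A picture is of the moment at which its call begins. get_calibration takes no time and is no camera call.
- finish_job(): hands the job in; it is judged then, once.
The state is a dict: "t": time; "qpos": joint angles; "dq": joint speeds; "joint_torque": joint torques, N m; "tool_pos": TCP position; "eef_rot": TCP orientation; "contact_force": force on the tool from outside, world axes, zero at the start; "wrist_torque": the same for the moment, N m; "finger_gap": finger opening in m; "finger_force": force on a finger pad.
Only numpy, scipy, OpenCV 4.12 (cv2) and the standard library are available. Lean on these libraries where they do the work, as an engineer would, in place of code of your own. Each camera call takes 0.05 s, during which the arm holds its last target. There are 200 camera calls.

## Task

Push the inked lino block's board along the rails of the registration jig, towards the deck with the two paper pins, until it drops into its locating notches and lies flat. Then push the brass turn-button round so that it lies across the board's bare back margin and will keep the board down when the print is peeled. Keep off the wet ink, do not lift the board, and leave the can, foam roller, gouge and ink jar where they are.

Things in the scene. Friction and masses are not known exactly. Their poses are not given: they have to be found in the camera images.
- jig: Wooden registration jig, fixed, 380 x 184 mm. Origin: centre of its underside, on the table; x = slide direction, towards the paper deck; y left, z up. Base board top at z 12. Two dark runners, |y| 40 to 60, top z 22; the channel between them (floor z 12) is open at the back end, x -190. Outside them fences, |y| 61.5 to 85.5, top z 36. Paper deck across the far end: x 140 to 190, top z 38, 2 pins.
- board: Loose plywood board, 0.23 to 0.37 kg, 180 mm along its x (slide direction), 120 wide, 1.5 mm play at each fence. Origin: centre, at the level of the undersides of its cross battens; plywood from z 8 to 20 above that. Riding on the runners: origin at jig z 22, plywood at jig z 30 to 42. Home: origin 8 mm lower, plywood at jig z 22 to 34, back edge at jig x -48. Sliding takes 1 to 7 N.
- lino: The inked lino glued on the board, dark blue with pale carved lines, 130 x 110 x 4 mm, wet: not to be touched. Origin: centre of its underside. It covers board x -45 to +85, so a margin of bare wood 45 mm long is left at the back of the board.
- board_back (a point): Middle of the board's back edge, at half the plywood's thickness (board x -90, z 14): the place to push. At jig z 36 while sliding, 28 when home.
- board_front (a point): Middle of the board's front edge, at half the plywood's thickness (board x +90, z 14). At jig z 36 while sliding, 28 when home; 8 mm short of the deck when home.
- home (a point): Point of the jig (x 42, y 0, z 14) where the board's origin lies when home. There the 8 mm high battens (back one 14 mm long at board x -60, front one 30 mm at x +60) drop into notches cut across the runners, jig x -26.5 to -9.5 and 85.5 to 118.5, 1.5 mm play each way; the notch walls then stop the board. Pushed fast it may skip over them. The front batten cannot enter the back notch.
- button (a joint): Turn-button on the fence at jig -y: bar 18 mm wide, jig z 36.5 to 44.5, reaching 59 mm from its pivot. In rad: 0 = bar points straight back (jig -x) along the fence, negative = swung out off the jig, 1.57 = straight across the board's margin (jig +y); grows clockwise from above; stops at -0.8 and 1.62. Stiff, 1 N at its peg. Passes 2.5 mm over a board that is home, is blocked by one that is not.
- pivot (a point): The button's pivot, at jig x -28, y -73.5, z 36.5.
- peg (a point): Upright round finger peg on the button, 42 mm from its pivot, 10 mm across, from the bar's top (jig z 44.5) up to jig z 64. This point: on its axis, at jig z 54.5.
- can: Unopened blue drinks can, 66 mm across, 115 mm high, standing beside the jig. Origin: centre of its foot.
- roller: Small foam paint roller lying beside the jig: black foam 44 mm thick and 100 mm long, blue handle; about 230 mm long in all along its x, handle towards -x. Origin on the table, near its middle.
- gouge: Lino gouge with a red handle, lying beside the jig, about 130 mm long along its x and 20 mm high. Origin on the table, near its middle.
- ink_jar: Jar of ink with a black lid, 60 mm across, 65 mm high, standing beside the jig. Origin: centre of its foot.
There are look-alikes about, which are no part of the job. What is shaped like the board but orange is not meant.

How it is judged:
On the way, in this order (a step that is already met when the one before it is completed fails the run):
1. the board has dropped into its notches, front and back (z of each of board_back, board_front in the frame of jig below 0.0305 m and horizontal distance between board and home below 0.006 m), for 0.2 s.
2. the turn-button lies across the board's margin (value of joint button above 1.2 rad), for 0.2 s.
At the end, for the whole second after the job is handed in: The board is at rest in its notches: the middles of its front and back edges are within 2.5 mm of the home height (28 mm above the table) and its origin is within 6 mm of the home point in plan; the turn-button is swung in across the margin by more than 1.2 rad (all of step 1 and value of joint button above 1.2 rad and linear speed of board below 0.02 m/s); the robot touches nothing.
It fails at once if the wet ink was touched (contact force between lino and the fingers above 0.2 N or contact force between lino and the arm above 0.2 N).
It fails at once if the board was lifted off its rails (an end 15 mm or more above riding height) (z of any of board_back, board_front in the frame of jig above 0.051 m).
It fails at once if a bystander was moved by more than 20 mm (distance of any of can, roller, gouge, ink_jar from where it was at the start of the episode above 0.02 m).
It also fails if it takes over 45 s, if anything falls off the work surface, if the arm or the gripper's body presses on something with over 40 N, if the wrist force passes 120 N, or if a joint passes its speed limit or range.

## Working session

There is one attempt and no reset: what is moved stays moved. The work goes in short steps, Python scripts to look and compute and a shell command to move; the robot and the scene stay as the last step left them, time stands still between calls to the robot, and variables do not carry over. Pictures are saved under pics/ and viewed, at most 10 in all, crops included, and the job is handed in when it is done.

```bash
ls; mkdir -p pics; python3 - <<'E'
from station import *
import cv2
for n in("side","top"):
    im=get_image(n); cv2.imwrite(f"pics/{n}0.png",im[:,:,::-1])
    c=get_calibration(n); print(n,c)
s=sense(); print(s['tool_pos'],s['eef_rot'],s['t'],pinch_z)
E
```

```text
pics
side {'camera_matrix': array([[392.802734  ,   0.        , 252.85470483],
       [  0.        , 392.802734  , 187.13215411],
       [  0.        ,   0.        ,   1.        ]]), 'D': array([0.01972577, 0.        , 0.        , 0.        , 0.        ]), 'T': array([[ 0.87428052, -0.33798325,  0.34842632,  0.11495731],
       [-0.48523348, -0.5885479 ,  0.64665279, -0.71709068],
       [-0.01349223, -0.73442405, -0.67855675,  0.84530499],
       [ 0.        ,  0.        ,  0.        ,  1.        ]])}
top {'camera_matrix': array([[356.98795141,   0.        , 248.77901151],
       [  0.        , 356.98795141, 192.38019066],
       [  0.        ,   0.        ,   1.        ]]), 'D': array([-0.01985897,  0.        ,  0.        ,  0.        ,  0.        ]), 'T': array([[ 0.010693  , -0.97865367,  0.20523806,  0.29081091],
       [-0.9999358 , -0.00969552,  0.00586519, -0.01351143],
       [-0.0037501 , -0.20528759, -0.97869451,  1.17094293],
       [ 0.        ,  0.        ,  0.        ,  1.        ]])}
[0.20921315 0.53508109 0.23052324] [[-9.31318339e-01  3.64205408e-01 -7.56871107e-04]
 [ 3.64206154e-01  9.31317205e-01 -1.46344817e-03]
 [ 1.71891347e-04 -1.63859323e-03 -9.99998643e-01]] 0.1 0.0187
```

View pics/top0.png

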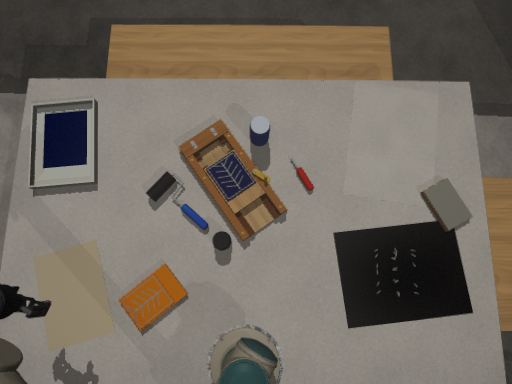

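View pics/side0.png

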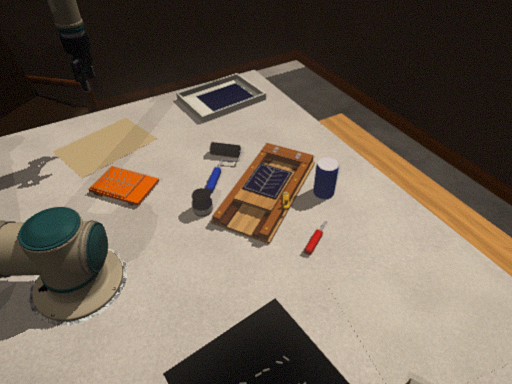

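Top view shows the jig around (232,180), deck with pins at (205,138), lino board at (231,176) and brass button at (260,175). Candidates for the board are the blue lino in the jig (231,176), the orange decoy (153,297) and the ink tray (65,138). By the description it is the one in the jig. I'll check with a close crop.

```bash
python3 - <<'E'
import cv2,numpy as np
a=cv2.imread("pics/top0.png")[110:250,140:320]; b=cv2.imread("pics/side0.png")[135:255,190:350]
cv2.imwrite("pics/crop0.png",np.hstack([cv2.resize(a,(400,311),interpolation=2),cv2.resize(b,(400,300),interpolation=2)[:,:].copy() if 0 else cv2.copyMakeBorder(cv2.resize(b,(400,300),interpolation=2),0,11,0,0,0)]))
cv2.imwrite("pics/crop1.png",cv2.resize(a,None,fx=4.2,fy=4.2,interpolation=2))
E
```

```text
(no output)
```

View pics/crop1.png

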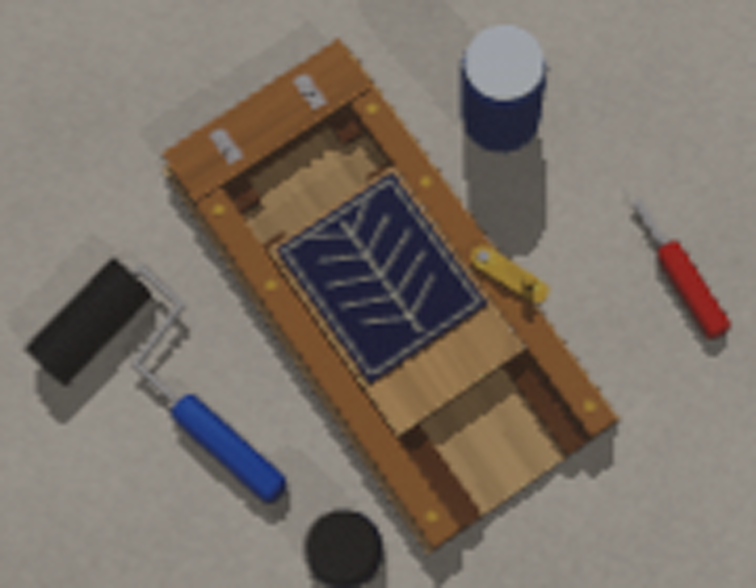

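Crop (4.2x, offset 140,110): the blue lino sits in the jig, with corners near (277,247), (393,178), (487,303) and (370,383). The board's back edge runs (400,438)–(527,352), and the brass button points back and slightly out, from (483,257) to (540,290). That confirms the choice. Next I'll get the poses.

```bash
cat > h.py <<'E'
import cv2,numpy as np
from station import *
def ray(name,px,z):
    c=get_calibration(name); T=c['T']
    p=cv2.undistortPoints(np.float64(px).reshape(-1,1,2),c['camera_matrix'],c['D'])[:,0]
    d=np.c_[p,np.ones(len(p))]@T[:3,:3].T; o=T[:3,3]
    return (o+d*((z-o[2])/d[:,2])[:,None])[:,:2]
def rigid(A,B):
    A,B=np.float64(A),np.float64(B); a,b=A-A.mean(0),B-B.mean(0)
    th=np.arctan2((a[:,0]*b[:,1]-a[:,1]*b[:,0]).sum(),(a*b).sum())
    R=np.array([[np.cos(th),-np.sin(th)],[np.sin(th),np.cos(th)]]); t=B.mean(0)-R@A.mean(0)
    return th,R,t,np.linalg.norm(A@R.T+t-B,axis=1)
def full(p): return np.float64(p)/4.2+[140-.38,110-.38]
E
python3 - <<'E'
from h import *
np.set_printoptions(precision=4,suppress=True)
# deck corners (z .038) and back fence corners (z .036)
W=np.r_[ray("top",full([(165,158),(342,40)]),.038),ray("top",full([(435,550),(617,420)]),.036)]
print(W, np.linalg.norm(W[0]-W[1]),np.linalg.norm(W[2]-W[3]),np.linalg.norm(W[1]-W[3]),np.linalg.norm(W[0]-W[2]))
th,R,t,res=rigid([(.19,.092),(.19,-.092),(-.19,.0855),(-.19,-.0855)],W); print("jig",th,np.degrees(th),t,res)
J=lambda w:(w-t)@R
L=ray("top",full([(277,247),(393,178),(487,303),(370,383)]),.046); print("lino corners jig",J(L))
for n in("top","side"):
    im=cv2.imread(f"pics/{n}0.png"); hsv=cv2.cvtColor(im,cv2.COLOR_BGR2HSV)
    m=cv2.inRange(hsv,(110,90,30),(130,255,140)); m=cv2.morphologyEx(m,cv2.MORPH_CLOSE,np.ones((5,5)))
    x0,x1,y0,y1=(195,262,145,210) if n=="top" else (238,295,158,202)
    k=np.zeros_like(m);k[y0:y1,x0:x1]=m[y0:y1,x0:x1]
    cs=max(cv2.findContours(k,0,1)[0],key=cv2.contourArea)[:,0].astype(float)
    w=ray(n,cs,.046)
    r=cv2.minAreaRect((w*1000).astype(np.float32)); print(n,"lino",r,J(np.array(r[0])/1000))
print("board back",J(ray("top",full([(400,438),(527,352)]),.042)))
print("pivot,tip",J(ray("top",full([(483,257),(540,291)]),.0445)), "pegtop/foot",J(ray("top",full([(527,284)]),.064)))
for nm,p,z in(("can",(503,63),.115),("jar",(345,548),.065),("gouge",(693,288),.01),("gtip",(632,193),.005)): print(nm,J(ray("top",full([p]),z)))
m=cv2.inRange(cv2.cvtColor(cv2.imread("pics/side0.png"),cv2.COLOR_BGR2HSV),(22,150,90),(35,255,255)); ys,xs=np.nonzero(m); k=(abs(xs-285)<25)&(abs(ys-200)<25);print("side brass",list(zip(xs[k],ys[k]))[:6],k.sum(), J(ray("side",[[xs[k].mean(),ys[k].mean()]],.0445)))
E
```

```text
[[ 0.68    0.2281]
 [ 0.7813  0.0901]
 [ 0.373   0.0093]
 [ 0.4734 -0.1287]] 0.17123411261813018 0.17059704192934813 0.37775174435064474 0.3769814082917255
jig 0.6206756187754706 35.562093402505305 [0.5769 0.0497] [0.0072 0.006  0.0007 0.0021]
lino corners jig [[ 0.0729  0.0531]
 [ 0.0674 -0.0526]
 [-0.0575 -0.0549]
 [-0.0576  0.0544]]
top lino ((578.168212890625, 54.044410705566406), (118.89096069335938, 98.73475646972656), 35.59549331665039) [0.0035 0.0028]
side lino ((547.2906494140625, 62.67500305175781), (61.005516052246094, 30.355789184570312), 37.01177215576172) [-0.0166  0.0278]
board back [[-0.1051  0.0594]
 [-0.1061 -0.0584]]
pivot,tip [[-0.0254 -0.0738]
 [-0.0729 -0.0942]] pegtop/foot [[-0.0662 -0.0857]]
can [[ 0.0739 -0.1609]]
jar [[-0.1524  0.1398]]
gouge [[-0.1349 -0.202 ]]
gtip [[-0.0422 -0.2105]]
side brass [(np.int64(284), np.int64(194)), (np.int64(287), np.int64(194)), (np.int64(284), np.int64(195)), (np.int64(285), np.int64(195)), (np.int64(286), np.int64(195)), (np.int64(287), np.int64(195))] 14 [[-0.0562 -0.0853]]
```

```bash
python3 - <<'E'
import cv2
b=cv2.imread("pics/side0.png")[138:248,205:345]
cv2.imwrite("pics/crop2.png",cv2.resize(b,None,fx=5,fy=5,interpolation=2))
E
```

```text
(no output)
```

View pics/crop2.png

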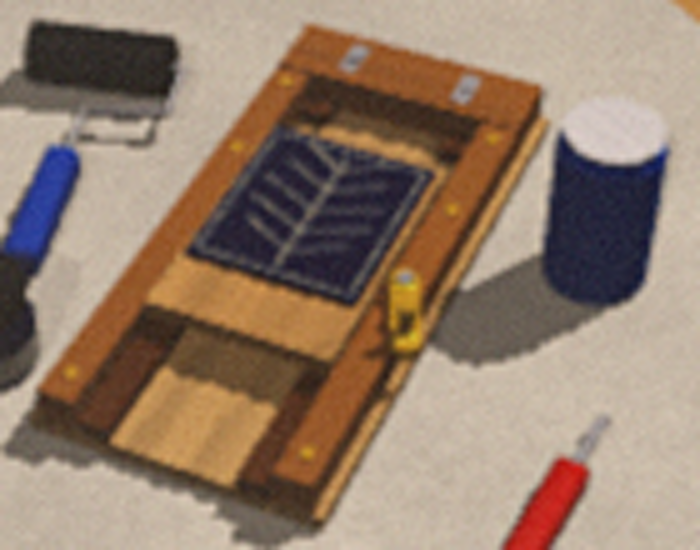

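The jig fit is good: 171 mm wide, 377 of 380 mm long, yaw 35.6°. Board back edge is at jig x −105, so it needs a push of about 57 mm. The button is at about −0.4 rad. I'll work out the first shift.

```bash
cat >> h.py <<'E'
TH=0.6207; R=np.array([[np.cos(TH),-np.sin(TH)],[np.sin(TH),np.cos(TH)]]); t0=np.array([.5769,.0497])
def shift(jx,jy,z):
    s=sense(); d=np.r_[R@[jx,jy]+t0,z]-s['tool_pos']; M=s['eef_rot']
    yaw=np.degrees(np.arctan2(M[1,1],M[0,1])-TH)
    print("shift",np.round(M.T@d,4),"turn",round(yaw,2),"jig now",np.round((s['tool_pos'][:2]-t0)@R,4),s['tool_pos'][2],np.round(s['contact_force'],2),s['t'])
E
python3 -c "
from h import *
shift(-.155,0,.12)"
```

```text
shift [-0.4346 -0.4478  0.1112] turn 33.08 jig now [-0.0168  0.6087] 0.23052323546241407 [-0.28 -0.88  0.43] 0.1
```

```bash
python3 -m inch '[1,-0.03,-0.03,0,2, 1,-0.07,-0.07,0,6, 1,-0.11,-0.11,0,10, 1,-0.15,-0.15,0,14, 1,-0.19,-0.19,0,18, 1,-0.23,-0.23,0,22, 1,-0.27,-0.27,0,26, 1,-0.31,-0.31,0.02,30, 1,-0.35,-0.35,0.04,33, 1,-0.38,-0.39,0.06,33.1, 1,-0.41,-0.42,0.08,33.1, 1,-0.425,-0.437,0.1,33.1, 1,-0.4346,-0.4478,0.111,33.1, 1,-0.4346,-0.4478,0.111,33.1, 1,-0.4346,-0.4478,0.111,33.1]' 20
python3 - <<'E'
from h import *
shift(-.155,0,.018)
for n in("top","side"): cv2.imwrite(f"pics/{n}1.png",get_image(n)[:,:,::-1])
a=cv2.imread("pics/top1.png")[120:250,170:300]; b=cv2.imread("pics/side1.png")[120:250,200:330]
cv2.imwrite("pics/c1.png",cv2.resize(np.hstack([a,b]),(800,400),interpolation=2))
E
```

```text
t: 1.6
tool_pos: [0.4504, -0.0405, 0.1192]
eef_rot: [[-0.579, 0.815, -0.003], [0.815, 0.579, 0.001], [0.003, -0.002, -1.0]]
contact_force: [-0.0, 1.3, 0.8]
finger_gap: -0.0
finger_force: 0.0
shift [-0.0005  0.0005  0.1012] turn -0.19 jig now [-0.1553  0.0002] 0.1191897857778288 [-0.03  1.34  0.76] 1.6
```

View pics/c1.png

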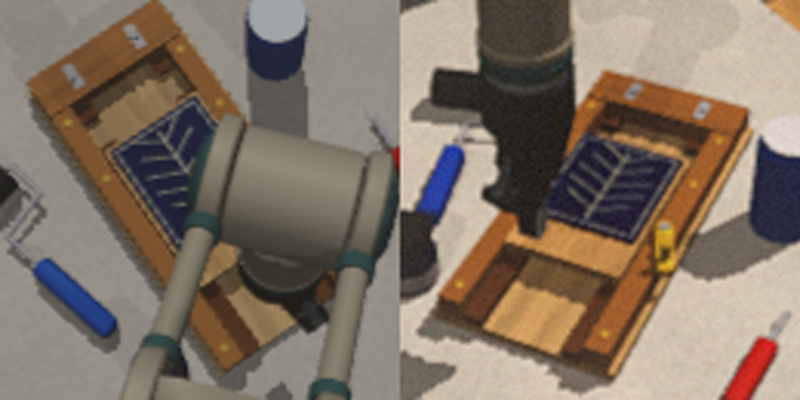

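The side half shows the closed fingertips at crop (535,232), full pixel (244,195), over the channel side of the jig. I'll compare that with the projected TCP.

```bash
python3 -c "
from h import *
print((ray('side',[[244,195.4]],.119)-t0)@R, ray('side',[[244,195.4]],.119))"
```

```text
[[-0.15495346 -0.00141458]] [[ 0.4516725  -0.04157239]]
```

```bash
python3 -m inch '[1,0,0,0.03,0, 1,0,0,0.06,0, 1,0,0,0.08,0, 1,0,0,0.095,0, 1,0,0,0.101,0, 1,0,0,0.101,0]' && python3 -m inch '[1,0,0.006,0,0, 1,0,0.012,0,0, 1,0,0.018,0,0, 1,0,0.024,0,0, 1,0,0.028,0,0, 1,0,0.031,0,0, 1,0,0.034,0,0, 1,0,0.037,0,0, 1,0,0.040,0,0, 1,0,0.043,0,0, 1,0,0.046,0,0, 1,0,0.049,0,0, 1,0,0.052,0,0, 1,0,0.055,0,0, 1,0,0.058,0,0, 1,0,0.061,0,0, 1,0,0.064,0,0, 1,0,0.067,0,0, 1,0,0.07,0,0]'; python3 -c "
from h import *
shift(-.0625,0,.018)
cv2.imwrite('pics/s2.png',get_image('side')[:,:,::-1])
cv2.imwrite('pics/c2.png',cv2.resize(cv2.imread('pics/s2.png')[130:250,200:350],(750,600),interpolation=2))"
```

```text
t: 2.3
tool_pos: [0.4509, -0.0386, 0.0195]
eef_rot: [[-0.583, 0.813, -0.0], [0.813, 0.583, 0.0], [0.0, -0.0, -1.0]]
contact_force: [0.4, 0.6, 0.4]
finger_gap: -0.0003
finger_force: 0.0
t: 4.2
tool_pos: [0.5084, 0.0011, 0.0192]
eef_rot: [[-0.581, 0.814, 0.0], [0.814, 0.581, 0.0], [0.0, 0.0, -1.0]]
contact_force: [-1.6, -0.9, -1.1]
finger_gap: 0.0001
finger_force: 0.8
shift [-0.0003  0.0215  0.0013] turn -0.03 jig now [-0.084   0.0003] 0.01924686747771199 [-1.59 -0.87 -1.09] 4.2
```

View pics/c2.png

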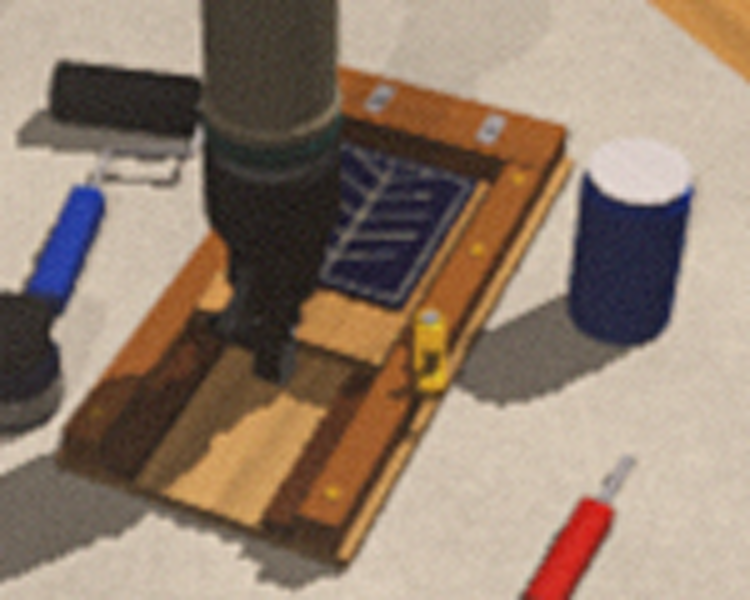

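The fingers are at the board's back edge (crop 275,370) and the board is sliding forward in line. I'll continue slowly.

```bash
python3 -m inch '[1,0,0.002,0,0, 1,0,0.004,0,0, 1,0,0.006,0,0, 1,0,0.008,0,0, 1,0,0.010,0,0, 1,0,0.012,0,0, 1,0,0.014,0,0, 1,0,0.0155,0,0, 1,0,0.017,0,0]' && python3 -m inch '[1,0,0.001,0,0, 1,0,0.002,0,0, 1,0,0.003,0,0]' && python3 -m inch '[1,0,0.001,0,0, 1,0,0.002,0,0]';python3 -c "
from h import *
shift(-.0625,0,.018)"
```

```text
t: 5.15
tool_pos: [0.5219, 0.0108, 0.0193]
eef_rot: [[-0.581, 0.814, -0.0], [0.814, 0.581, 0.0], [0.0, -0.0, -1.0]]
contact_force: [-2.7, -1.9, 1.1]
finger_gap: -0.0002
finger_force: 1.4
t: 5.45
tool_pos: [0.5243, 0.0125, 0.0193]
eef_rot: [[-0.581, 0.814, -0.0], [0.814, 0.581, 0.0], [0.0, -0.0, -1.0]]
contact_force: [-2.9, -1.5, -0.2]
finger_gap: -0.0001
finger_force: 1.4
t: 5.65
tool_pos: [0.526, 0.0137, 0.0193]
eef_rot: [[-0.581, 0.814, -0.0], [0.814, 0.581, 0.0], [0.0, 0.0, -1.0]]
contact_force: [-1.9, -1.7, 0.6]
finger_gap: -0.0003
finger_force: 1.3
shift [-0.0003 -0.0002  0.0013] turn -0.03 jig now [-0.0623  0.0003] 0.019287356858263667 [-1.87 -1.72  0.61] 5.65
```

```bash
for i in 1 2 3; do python3 -m inch '[1,0,0.001,0,0, 1,0,0.002,0,0]' | grep -E "tool_pos|contact"; done;python3 -c "
from h import *
shift(-.0625,0,.018)"
```

```text
tool_pos: [0.5282, 0.015, 0.0193]
contact_force: [-1.9, -2.5, -0.4]
tool_pos: [0.529, 0.0159, 0.0193]
contact_force: [-2.9, -1.8, 1.9]
tool_pos: [0.5295, 0.0164, 0.0193]
contact_force: [-5.5, -6.5, 5.9]
shift [-0.0004 -0.0046  0.0013] turn 0.05 jig now [-0.0579  0.0004] 0.01928932003736407 [-5.48 -6.48  5.88] 6.25
```

The force has jumped and motion has stopped, so it has probably seated. I'll back off and look.

```bash
python3 -m inch '[1,0,-0.002,0,0, 1,0,-0.005,0,0, 1,0,-0.015,0,0, 1,0,-0.035,0,0, 1,0,-0.05,0,0, 1,0,-0.05,-0.04,0, 1,0,-0.05,-0.08,0, 1,0,-0.09,-0.12,0, 1,0,-0.13,-0.12,0, 1,0,-0.13,-0.12,0]' | grep -E "tool_pos|contact"
python3 - <<'E'
from h import *
for n in("top","side"): cv2.imwrite(f"pics/{n}3.png",get_image(n)[:,:,::-1])
a=cv2.imread("pics/top3.png")[120:240,170:290]; b=cv2.imread("pics/side3.png")[135:255,205:325]
cv2.imwrite("pics/c3.png",cv2.resize(np.hstack([a,b]),(800,400),interpolation=2))
shift(-.0625,0,.018)
E
```

```text
tool_pos: [0.4211, -0.06, 0.1404]
contact_force: [0.2, 0.2, -0.5]
shift [1.000e-04 1.244e-01 1.218e-01] turn -0.16 jig now [-0.1871  0.0004] 0.1396356051392582 [-0.02 -0.66 -0.28] 7.35
```

View pics/c3.png

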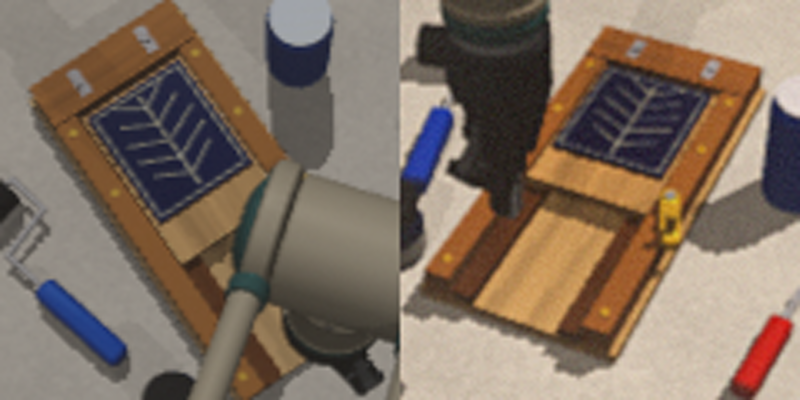

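```bash
cat >> h.py <<'E'
def tri(pt,ps):
    o=[];d=[]
    for n,p in(("top",pt),("side",ps)):
        c=get_calibration(n); u=cv2.undistortPoints(np.float64(p).reshape(-1,1,2),c['camera_matrix'],c['D'])[0,0]
        v=c['T'][:3,:3]@[*u,1]; d.append(v/np.linalg.norm(v)); o.append(c['T'][:3,3])
    P=[np.eye(3)-np.outer(v,v) for v in d]
    x=np.linalg.solve(sum(P),sum(p@q for p,q in zip(P,o))); return np.round(np.r_[(x[:2]-t0)@R,x[2]],4)
E
python3 - <<'E'
from h import *
T=lambda x,y:(170+x*.3-.35,120+y*.3-.35); S=lambda x,y:(205+(x-400)*.3-.35,135+y*.3-.35)
for a,b in(((90,120),(597,60)),((178,58),(715,93)),((160,220),(555,150)),((252,168),(668,185))): print(tri(T(*a),S(*b)))
print("board back left", (ray("top",[T(186,263)],.034)-t0)@R,(ray("top",[T(186,263)],.042)-t0)@R)
print("side back edge", (ray("side",[S(525,172),S(648,205)],.034)-t0)@R)
E
```

```text
[0.1204 0.0582 0.0517]
[ 0.1332 -0.0558  0.0364]
[0.0058 0.0537 0.0255]
[ 0.0012 -0.0564  0.0249]
board back left [[-0.04493815  0.05554496]] [[-0.04651819  0.0559631 ]]
side back edge [[-0.04319501  0.06298799]
 [-0.03647951 -0.05602401]]
```

```bash
python3 - <<'E'
from h import *
Q={}
for n,(x0,x1,y0,y1) in(("top",(192,250,132,192)),("side",(248,305,148,195))):
    im=cv2.imread(f"pics/{n}3.png"); im=cv2.resize(im,None,fx=4,fy=4,interpolation=cv2.INTER_CUBIC)
    m=((im[...,0].astype(int)-im[...,2])>8).astype(np.uint8)*255
    k=np.zeros_like(m); k[4*y0:4*y1,4*x0:4*x1]=m[4*y0:4*y1,4*x0:4*x1]; k=cv2.morphologyEx(k,cv2.MORPH_OPEN,np.ones((5,5)))
    c=max(cv2.findContours(k,0,1)[0],key=cv2.contourArea); h=cv2.approxPolyN(cv2.convexHull(c),4)[0] if 1 else 0
    h=(h+.5)/4-.5; M=h.mean(0); h=h[np.argsort(np.arctan2(h[:,1]-M[1],h[:,0]-M[0]))]; Q[n]=h; print(n,h.round(1).tolist())
    cor=[(.127,.055),(.127,-.055),(-.003,-.055),(-.003,.055)]
    for z in(.038,.046):print(z,((ray(n,h,z)-t0)@R).round(4).tolist())
q=Q["side"]
for r in range(4): 
    s=np.roll(q,r,0); z=[tri(a,b) for a,b in zip(Q["top"],s)]
    if np.std([w[2] for w in z])<.02: print(z)
E
```

```text
top [[197.6, 155.1], [223.6, 138.9], [244.6, 168.1], [218.4, 185.9]]
0.038 [[0.1287, 0.049], [0.1262, -0.0536], [0.0024, -0.0532], [0.0023, 0.051]]
0.046 [[0.1259, 0.0495], [0.1234, -0.0524], [0.0005, -0.052], [0.0003, 0.0515]]
side [[283.1, 159.6], [295.4, 163.4], [281.4, 185.4], [268.9, 181.1]]
0.038 [[0.1239, -0.0035], [0.1223, -0.0468], [0.0061, -0.0458], [0.008, -0.0035]]
0.046 [[0.1145, -0.007], [0.1129, -0.0499], [-0.0021, -0.0489], [-0.0002, -0.007]]
```

At the home plane z=0.038, both views put the lino centre at jig x≈0.065, y≈0, and at z=0.046 they disagree. So the board is home and flat within measurement. Next is the button: I go outside the peg, at tip z≈0.051.

```bash
python3 -m inch '[1,-0.02,0.02,0,0, 1,-0.05,0.055,0,0, 1,-0.08,0.09,0,0, 1,-0.105,0.12,0,0, 1,-0.118,0.132,0,0, 1,-0.118,0.132,0.03,0, 1,-0.118,0.132,0.06,0, 1,-0.118,0.132,0.08,0, 1,-0.118,0.132,0.0885,0, 1,-0.118,0.132,0.0885,0]' | grep -E "tool_pos|contact"
python3 - <<'E'
from h import *
for n in("top","side"): cv2.imwrite(f"pics/{n}4.png",get_image(n)[:,:,::-1])
b=cv2.imread("pics/side4.png")[135:255,215:345]
cv2.imwrite("pics/c4.png",cv2.resize(b,(650,600),interpolation=2))
shift(-.0603,-.1051,.051)
E
```

```text
tool_pos: [0.6006, -0.0769, 0.0488]
contact_force: [-0.5, 0.6, -0.2]
shift [ 0.013  -0.0068  0.0001] turn -0.0 jig now [-0.0535 -0.1181] 0.05115755118599624 [ 0.19 -0.7  -0.29] 8.45
```

View pics/c4.png

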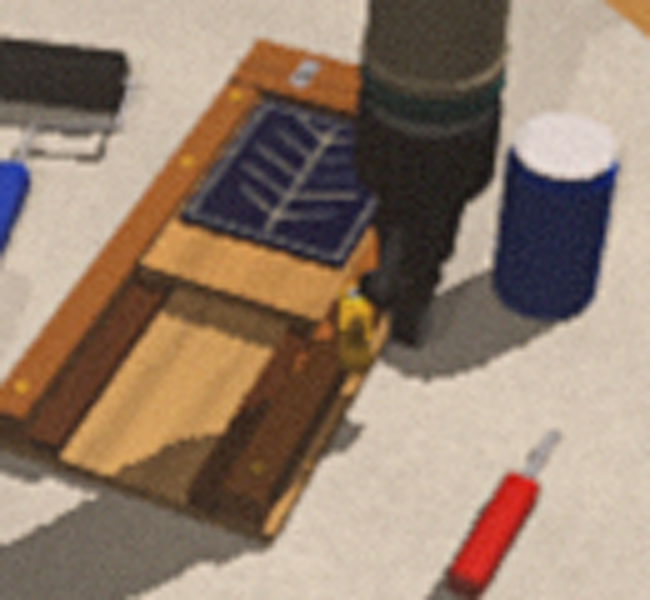

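The fingers stand just outside the button (crop 405,335), clear of the can and gouge. Now I'll sweep along the arc.

```bash
python3 -m inch '[1,0.007,-0.003,0,0, 1,0.013,-0.007,0,0, 1,0.0165,-0.01,0,0, 1,0.020,-0.0125,0,0, 1,0.024,-0.0145,0,0, 1,0.028,-0.0165,0,0, 1,0.0325,-0.018,0,0, 1,0.037,-0.019,0,0, 1,0.041,-0.0195,0,0, 1,0.046,-0.0195,0,0, 1,0.050,-0.019,0,0, 1,0.0545,-0.0185,0,0, 1,0.059,-0.017,0,0, 1,0.063,-0.0155,0,0, 1,0.067,-0.0135,0,0, 1,0.071,-0.011,0,0]' | grep -E "tool_pos|contact"
python3 - <<'E'
from h import *
cv2.imwrite("pics/side5.png",get_image("side")[:,:,::-1])
b=cv2.imread("pics/side5.png")[135:255,215:345]
cv2.imwrite("pics/c5.png",cv2.resize(b,(650,600),interpolation=2))
shift(-.0475,-.0328,.051)
E
```

```text
tool_pos: [0.55, -0.0259, 0.0507]
contact_force: [-0.3, -2.3, 0.8]
shift [ 0.012   0.0183 -0.0004] turn -0.0 jig now [-0.0658 -0.0448] 0.05059677706820925 [0.24 1.   0.91] 10.1
```

View pics/c5.png

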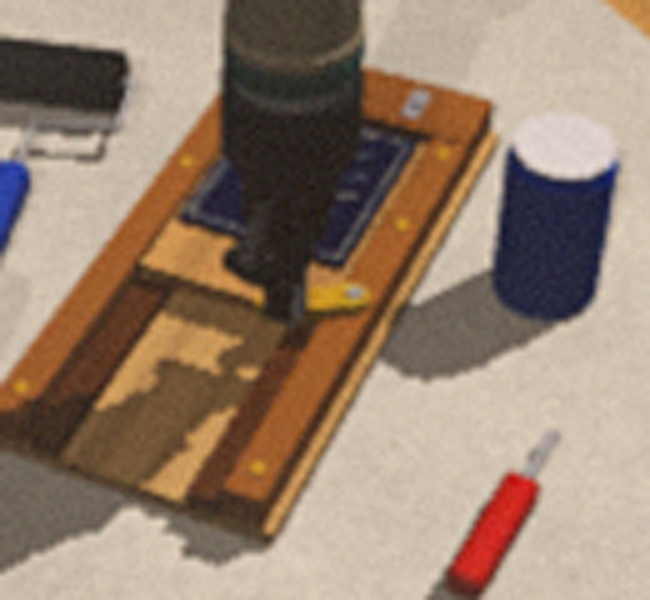

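The button is swung about 1.1 rad and follows the finger. I'll finish the arc, then retreat backwards and up.

```bash
python3 -m inch '[1,0.002,0.004,0,0, 1,0.0045,0.0075,0,0, 1,0.0075,0.011,0,0, 1,0.010,0.0145,0,0, 1,0.0115,0.0175,0,0, 1,0.012,0.0195,0,0, 1,0.012,0.0205,0,0, 1,0.012,0.0205,0,0]' | grep -E "tool_pos|contact"
python3 -m inch '[1,0,-0.01,0,0, 1,0,-0.03,0,0, 1,0,-0.04,-0.03,0, 1,0.02,-0.07,-0.06,0, 1,0.04,-0.1,-0.09,0, 1,0.04,-0.13,-0.09,0, 1,0.04,-0.15,-0.09,0, 1,0.04,-0.15,-0.09,0]' | grep -E "tool_pos|contact"
python3 - <<'E'
from h import *
for n in("top","side"): cv2.imwrite(f"pics/{n}6.png",get_image(n)[:,:,::-1])
a=cv2.imread("pics/top6.png")[120:240,170:290]; b=cv2.imread("pics/side6.png")[135:255,205:325]
cv2.imwrite("pics/c6.png",cv2.resize(np.hstack([a,b]),(800,400),interpolation=2))
shift(-.1,0,.14)
E
```

```text
tool_pos: [0.5607, -0.0044, 0.0508]
contact_force: [-1.0, 0.1, -0.6]
tool_pos: [0.4123, -0.0598, 0.141]
contact_force: [0.2, -0.5, -0.0]
shift [-0.0051  0.095   0.0012] turn -0.11 jig now [-0.195   0.0053] 0.14103223976806745 [ 0.07 -0.07  0.1 ] 11.8
```

View pics/c6.png

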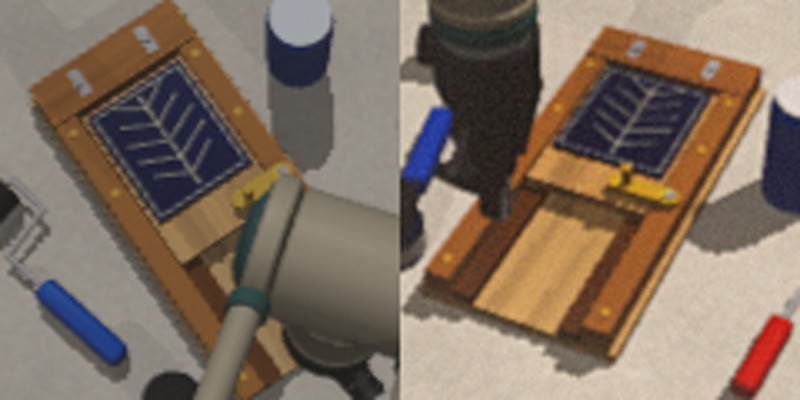

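The button now lies across the margin: in the side half the pivot is at (672,195) and the tip at (610,182). The lino is unchanged and the robot is clear. I'll check the angle numerically, and hand in only if it is clearly past 1.2 rad.

```bash
python3 - <<'E'
from h import *
S=lambda x,y:(205+(x-400)*.3-.35,135+y*.3-.35); T=lambda x,y:(170+x*.3-.35,120+y*.3-.35)
a=[]
for n,p in(("side",[S(672,195),S(610,182)]),("top",[T(288,172),T(236,203)])):
    j=(ray(n,p,.0445)-t0)@R; d=j[1]-j[0]; a.append(np.arctan2(d[1],-d[0])); print(j,a[-1])
if min(a)>1.3: print(finish_job())
E
```

```text
[[-0.02605356 -0.07428746]
 [-0.03344352 -0.0176117 ]] 1.441137718559728
[[-0.02924587 -0.07674968]
 [-0.02572217 -0.01725597]] 1.6299553449882975
the job is handed in; nothing more can be done
None
```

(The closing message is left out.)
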